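# Bolt the long store chest shut

## Task

Two closed wooden store chests stand on the shop counter. Bolt the lid of the long one shut: lift its steel slide bolt by the upright tab until it clears the bump in its track, slide it over and fully home through the keeper arch, let it drop back down and let go. Leave the small chest's bolt as it is.

Things in the scene. Friction and masses are not known exactly. Their poses are not given: they have to be found in the camera images.
- long_chest: The longer of two low closed wooden chests, fixed on the counter: 300 mm along its x, 180 along y, 100 high to the lid's top. Origin: centre of its underside; z up, x along its length towards the end with the steel keeper arch (chest x 100 to 118 mm, 46 mm above the lid). Its bolt lies on the lid along y = 0. Guide cheeks beside the bolt reach 28 mm above the lid.
- long_chest_bolt_grip (a point): Point to grip on its bolt: centre line of the upright steel tab (14 mm thick along chest x, 26 wide along y), free from 40 mm below this point to 18 above. The bolt (about 0.25 kg) moves only along chest x and up. The point starts at chest x -60 to -48 mm, height 163 mm; fully home (end stop) is +20 mm. Lift is at most 16 mm (stop); it sinks back by its weight. Sliding takes about 2 N. Axes: the chest's.
- long_chest_bump (a point): Centre of the top of the fixed bump in the long chest's bolt track, at chest x -29 mm, 12 mm long along x, 8 mm high above the track: it blocks the bolt's foot (20 mm long along x, centred below the tab, resting on the track) unless the bolt is lifted by more than 8 mm. The foot is past it once the grip point is beyond chest x -13 mm.
- small_chest_bolt_grip (a point): The same point on the like bolt of the small chest (190 mm by 150 mm, 80 mm high), which is to be left alone; 143 mm above the counter.

How it is judged (in metres and radians):
On the way:
1. the long chest's bolt is lifted by more than 6 mm (z of long_chest_bolt_grip in the frame of long_chest above 0.169 m), for 0.05 s.
At the end, for the whole second after the job is handed in: The long chest's bolt is home through the keeper (within 14 mm of its end stop) and has dropped back down (within 4 mm of its lowest height); the small chest's bolt is where it was (x of long_chest_bolt_grip in the frame of long_chest above 0.006 m and z of long_chest_bolt_grip in the frame of long_chest below 0.167 m); the robot touches nothing.
It fails at once if the small chest's bolt is moved by more than 10 mm (distance of small_chest_bolt_grip from where it was at the start of the episode above 0.01 m).
It also fails if it takes over 32 s, if anything falls off the work surface, if the arm or the gripper's body presses on something with over 40 N, if the wrist force passes 120 N, or if a joint passes its speed limit or range.

## Robot

A 6-joint arm with a two-finger parallel gripper is mounted at the origin on the work surface. World frame = base frame: x ahead of the robot, y to its left, z up, the work surface at z = 0. Lengths are in mm, angles in rad, forces in N, time in s.
With the tool pointing down it reaches from about 350 to 800 mm from the base axis. Payload 7.3 kg.
Tool frame: the origin (TCP) lies at the very end of the fingers, on their centre line; the grasp point (between the pads) lies 19 mm behind it; z points along the fingers, y is the line along which they close (so a half turn about z gives the same grasp; the last joint's range is limited). The gripper opens to 85 mm and grips with 20 to 120 N. Pads are 22 mm wide; open, the fingers measure 114 mm over their backs; the gripper's body (76 mm by 85 mm) begins 54 mm behind the grasp point. The pads swing forward as they close: fully open they stand 13 mm farther back than shut.
Start: joints at [-1.346, 0.342, 1.524, -0, 1.275, -0.146], TCP at [190.263, -489.331, 231.322] pointing down, gripper open.
Joint ranges: [-2.53, 2.53], [-0.77, 2.02], [0.04, 2.7], [-1, 4.14], [0.28, 2.66], [-3.11, 3.11]. Speed limits (rad/s): [2.57, 2.57, 3.14, 3.14, 3.14, 3.14].

## Interface

Orientations are given as [roll, pitch, yaw] about the fixed x, y, z axes, in that order (R = Rz(yaw) Ry(pitch) Rx(roll)).
In Python, from plant import r gives the robot as it stands.
- The arm moves only by the tool servo_tool, never from a script. Its argument "motion" is a list of rows, each an object with "gripper": the closure, from 0 (fully open) to 1 (shut); "offset": the shift along the tool's x, y, z in m, a list of three; "roll": the turn about the tool's z in rad. In form: [{"gripper": gripper, "offset": [dx, dy, dz], "roll": roll}, ...]. A call has 1 to 8 rows; each row is the pose to reach, as a shift and turn from the pose commanded when the call began, along the tool's axes at that moment; what a row does not reach only later rows make up. A row lasts 1/8 s, in which the tool goes at most 62.5 mm and 10.7 degrees, less where a joint would pass 70% of its speed; a pose out of reach is approached as far as the arm can. A call with a gripper value outside its range is refused whole. The fingers move at their own pace and stop on an object; "force" is the grip in N (left out, the last holds). Time passes only in rows, so rows that repeat a pose let the fingers close. It gives the time, the measured TCP pose, the force, the opening and the grip force at its end, in the units of the state.
- r.get_state(): the state, without advancing time (a new reading comes with each control period).
- r.snapshot(name): name is "side" or "top" or "wrist"; returns the picture (384x512x3 uint8, red, green, blue); there is no depth.
- r.camera_model(name): a dict with "camera_matrix" (3x3 intrinsics, pixels), "extrinsics" (4x4, takes a point from camera to world coordinates). Camera axes: x right, y down, z forward; pixel columns grow to the right and rows downward; lengths in mm; the calibration is good to about 2 mm. The wrist camera is an equidistant fisheye: a pixel r from the principal point sees the ray r / f radians off the axis. A picture is of the moment at which its call begins: read the wrist's pose just before it. camera_model takes no time and is no camera call; for the wrist camera it gives the pose at the moment of the call.
- r.close_job(): hands the job in; it is judged then, once.
The state is a dict: "time": time; "qpos": joint angles; "dq": joint speeds; "effort": joint torques, N m; "ee_pos": TCP position; "tool_rot": TCP orientation; "wrist_force": force on the tool from outside, world axes, zero at the start; "torque": the same for the moment, N m; "grip_width": finger opening in mm; "gripper_force": force on a finger pad.
Only numpy, scipy, OpenCV 4.12 (cv2) and the standard library are available. Lean on these libraries where they do the work, as an engineer would, in place of code of your own. Each camera call takes 0.05 s, during which the arm holds its last target. There are 200 camera calls.

## Working session

There is one attempt and no reset: what is moved stays moved. The work goes in short steps, Python scripts to look and compute and a tool call to move; the robot and the scene stay as the last step left them, time stands still between calls to the robot, and variables do not carry over. Pictures are saved under pics/ and viewed, at most 10 in all, crops included, and the job is handed in when it is done.

Besides the shell and the picture viewer there is one more tool, called after "Call:" by a JSON object that holds its "name" and its "arguments", one argument or row to a line. servo_tool: Moves the arm, as the interface text tells. Its arguments: {"type":"object","properties":{"motion":{"type":"array","items":{"type":"object","properties":{"gripper":{"type":"number"},"offset":{"type":"array","items":{"type":"number"}},"roll":{"type":"number"}}}},"force":{"type":"number"}},"required":["motion"]}

```bash
mkdir -p pics; python3 - <<'E'
from plant import r
import cv2,numpy as np
for n in("top","side"):
    im=r.snapshot(n); cv2.imwrite(f"pics/{n}0.png",im[:,:,::-1])
    c=r.camera_model(n); print(n,np.round(c["camera_matrix"],1).tolist(),np.round(c["extrinsics"],3).tolist())
s=r.get_state(); print(s["time"],s["ee_pos"],s["tool_rot"])
E
```

```text
top [[354.8, 0.0, 256.3], [0.0, 354.8, 192.5], [0.0, 0.0, 1.0]] [[-0.009, -0.999, 0.052, 480.259], [-0.999, 0.011, 0.032, -22.141], [-0.033, -0.052, -0.998, 939.108], [0.0, 0.0, 0.0, 1.0]]
side [[347.7, 0.0, 256.1], [0.0, 347.7, 190.1], [0.0, 0.0, 1.0]] [[-0.995, -0.075, 0.066, 462.692], [-0.099, 0.648, -0.755, 598.66], [0.014, -0.758, -0.652, 654.9], [0.0, 0.0, 0.0, 1.0]]
0.1 [ 190.1832495  -488.95955629  230.69341085] [-3.14020985e+00 -2.11227827e-04  3.70810905e-01]
```

View pics/top0.png

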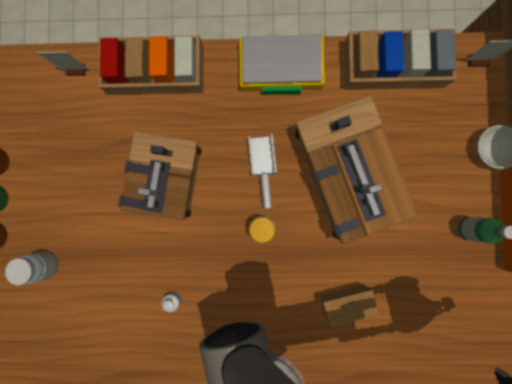

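View pics/side0.png

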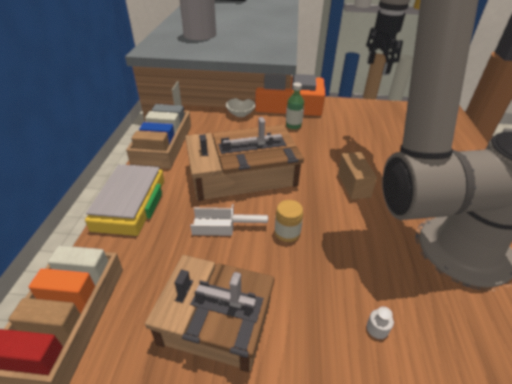

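The top view shows the long chest at right: dark keeper at about (341,124), bolt along (350,150)-(378,215). In the side view its tab is at about (262,130). I'll zoom in on both.

```bash
python3 - <<'E'
import cv2,numpy as np
a=cv2.imread("pics/top0.png")[90:250,285:425]; b=cv2.imread("pics/side0.png")[105:205,180:310]
a=cv2.resize(a,None,fx=3.5,fy=3.5,interpolation=cv2.INTER_CUBIC);b=cv2.resize(b,(300,231),interpolation=cv2.INTER_CUBIC)
o=np.zeros((560,790,3),np.uint8);o[:560,:490]=a;o[:231,490:790]=b
cv2.imwrite("pics/z.png",o)
E
```

```text
(no output)
```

View pics/z.png

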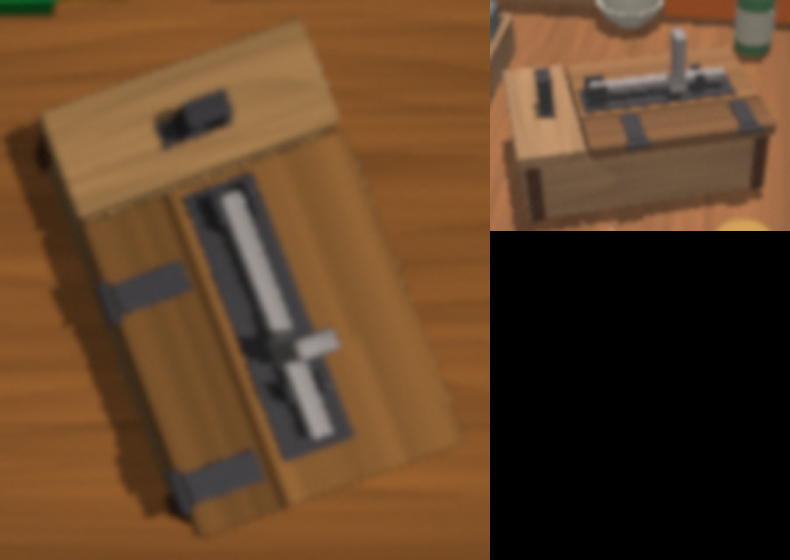

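The lid corners show in the crop at (42,118), (302,22), (458,440) and (205,535). The tab top is at (320,343) in the top view, and at (678,33) in the side-view inset.

```bash
cat >h.py <<'E'
import numpy as np
from plant import r
def ray(n,p):
    c=r.camera_model(n);E=np.array(c["extrinsics"]);d=E[:3,:3]@np.linalg.inv(c["camera_matrix"])@[*p,1.];return E[:3,3],d
def plane(n,p,z):
    o,d=ray(n,p);return o+d*(z-o[2])/d[2]
E
python3 - <<'E'
from h import *
C=np.array([plane("top",(285+u/3.5,90+v/3.5),100)for u,v in((42,118),(302,22),(458,440),(205,535))])
for i in range(4):print(C[i].round(1),np.linalg.norm(C[i]-C[(i+1)%4]).round(1))
ctr=C.mean(0);ax=(C[0]+C[1]-C[2]-C[3])[:2];yaw=np.arctan2(ax[1],ax[0]);print("ctr",ctr,"yaw",yaw)
e=np.array([np.cos(yaw),np.sin(yaw)]);f=np.array([-e[1],e[0]])
pt=(285+320/3.5,90+343/3.5);ps=(180+188/2.308,105+33/2.308)
for n,p in(("top",pt),("side",ps)):
    q=plane(n,p,181);print(n,q.round(1),(q-ctr)[:2]@e,(q-ctr)[:2]@f)
o1,d1=ray("top",pt);o2,d2=ray("side",ps)
t=np.linalg.lstsq(np.c_[d1,-d2],o2-o1,rcond=None)[0];print(o1+d1*t[0],o2+d2*t[1])
E
```

```text
[687.2 -93.6 100. ] 187.9
[ 750.1 -270.6  100. ] 299.8
[ 465.8 -366.   100. ] 179.3
[ 404.1 -197.6  100. ] 301.6
ctr [ 576.79959598 -231.9481854   100.        ] yaw 0.33795228789095944
top [ 526.5 -252.3  181. ] -54.1638328023461 -2.539322893376075
side [ 525.2 -247.   181. ] -53.67431991734613 2.960647265200666
[ 526.76045834 -253.39140848  177.41239166] [ 525.65952229 -253.44405393  177.36116325]
```

The two views agree. The grip point is at about (527,-250,163), chest yaw is 0.338, and the bolt is at chest x of about -54. Next I move above it with the fingers closing along chest x.

Call:
{"name": "servo_tool", "arguments": {
  "motion": [
    {"gripper":0,"offset":[0.03,-0.0075,0],"roll":-0.12},
    {"gripper":0,"offset":[0.08,-0.02,0],"roll":-0.3},
    {"gripper":0,"offset":[0.14,-0.035,0],"roll":-0.48},
    {"gripper":0,"offset":[0.2,-0.05,0],"roll":-0.66},
    {"gripper":0,"offset":[0.26,-0.065,0],"roll":-0.84},
    {"gripper":0,"offset":[0.32,-0.08,0],"roll":-1.02},
    {"gripper":0,"offset":[0.37,-0.093,0],"roll":-1.2},
    {"gripper":0,"offset":[0.401,-0.1,0],"roll":-1.38}
  ],
  "force": 40
}}

```text
time: 1.1
ee_pos: [529.4, -248.7, 230.7]
tool_rot: [-3.141, -0.001, 1.759]
wrist_force: [0.7, -0.6, -0.6]
grip_width: 85.3
gripper_force: 0.0
```

Call:
{"name": "servo_tool", "arguments": {
  "motion": [
    {"gripper":0,"offset":[0,0,0],"roll":-0.1},
    {"gripper":0,"offset":[0,0,0],"roll":-0.158},
    {"gripper":0,"offset":[0,0,0],"roll":-0.158},
    {"gripper":0,"offset":[0,0,0],"roll":-0.158}
  ]
}}

```text
time: 1.6
ee_pos: [527.6, -250.9, 231.1]
tool_rot: [-3.141, -0.0, 1.907]
wrist_force: [0.2, 0.0, 0.6]
grip_width: 85.5
gripper_force: 0.0
```

```bash
python3 - <<'E'
from h import *
import cv2
s=r.get_state();print(s["time"],s["ee_pos"],s["tool_rot"],s["grip_width"])
c=r.camera_model("wrist");print(c)
w=r.snapshot("wrist")
cv2.imwrite("pics/w1.png",w[:,:,::-1])
E
```

```text
1.6 [ 527.60909199 -250.87718556  231.10773676] [-3.14132524e+00 -2.72246242e-04  1.90740386e+00] 85.48336956200126
{'camera_matrix': array([[297.31863964,   0.        , 253.57801249],
       [  0.        , 297.31863964, 183.96909989],
       [  0.        ,   0.        ,   1.        ]]), 'extrinsics': array([[ 9.43833568e-01,  3.13070291e-01,  1.05665455e-01,
         4.99856880e+02],
       [ 3.30418391e-01, -8.92935758e-01, -3.05760395e-01,
        -1.72765768e+02],
       [-1.37203239e-03,  3.23500734e-01, -9.46226924e-01,
         3.74523228e+02],
       [ 0.00000000e+00,  0.00000000e+00,  0.00000000e+00,
         1.00000000e+00]])}
```

View pics/w1.png

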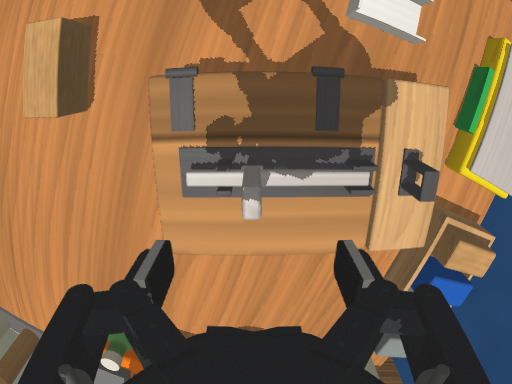

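The wrist view shows the tab standing between the fingers, with its top face at about (252,207). The bolt runs level from (186,178) to (370,179), so yaw is right, and the keeper is at right near (418,178).

```bash
cat >>h.py <<'E'
def wplane(c,p,z):
    K=c["camera_matrix"];E=c["extrinsics"];d=(np.array(p)-K[:2,2])/K[0,0];t=np.hypot(*d)
    v=E[:3,:3]@[*(d/t*np.sin(t)),np.cos(t)];return E[:3,3]+v*(z-E[2,3])/v[2]
E
python3 - <<'E'
from h import *
c=r.camera_model("wrist");e=np.array([np.cos(.338),np.sin(.338)]);f=np.array([-e[1],e[0]])
t=r.get_state()["ee_pos"][:2]
for p,z in(((252,207),181),((186,178),118),((370,179),118),((418,178),146)):
    q=wplane(c,p,z);print(q.round(1),((q[:2]-t)@e).round(1),((q[:2]-t)@f).round(1))
E
```

```text
[ 526.1 -252.   181. ] -1.8 -0.6
[ 467.8 -270.9  118. ] -63.0 1.0
[ 631.9 -214.2  118. ] 110.5 0.1
[ 663.1 -192.4  146. ] 147.2 10.3
```

The tab is 2 mm behind the TCP along tool y. Descend 86 mm, then grip.

Call:
{"name": "servo_tool", "arguments": {
  "motion": [
    {"gripper":0,"offset":[0,-0.002,0.02],"roll":0},
    {"gripper":0,"offset":[0,-0.002,0.05],"roll":0},
    {"gripper":0,"offset":[0,-0.002,0.075],"roll":0},
    {"gripper":0,"offset":[0,-0.002,0.086],"roll":0},
    {"gripper":0.5,"offset":[0,-0.002,0.086],"roll":0},
    {"gripper":1,"offset":[0,-0.002,0.086],"roll":0},
    {"gripper":1,"offset":[0,-0.002,0.086],"roll":0},
    {"gripper":1,"offset":[0,-0.002,0.086],"roll":0}
  ],
  "force": 40
}}

```text
time: 2.65
ee_pos: [526.1, -251.7, 146.0]
tool_rot: [3.141, 0.001, 1.909]
wrist_force: [-1.1, 0.6, 8.1]
grip_width: 13.4
gripper_force: 42.1
```

Call:
{"name": "servo_tool", "arguments": {
  "motion": [
    {"gripper":1,"offset":[0,0,0],"roll":0},
    {"gripper":1,"offset":[0,0,0],"roll":0},
    {"gripper":1,"offset":[0,0,0],"roll":0},
    {"gripper":1,"offset":[0,0,0],"roll":0}
  ]
}}

```text
time: 3.15
ee_pos: [526.1, -251.7, 146.0]
tool_rot: [3.141, 0.001, 1.909]
wrist_force: [-1.4, 0.1, 6.2]
grip_width: 13.7
gripper_force: 41.4
```

Gripped at 13.7 mm, which fits the 14 mm tab. Lift 12 mm.

Call:
{"name": "servo_tool", "arguments": {
  "motion": [
    {"gripper":1,"offset":[0,0,-0.004],"roll":0},
    {"gripper":1,"offset":[0,0,-0.008],"roll":0},
    {"gripper":1,"offset":[0,0,-0.012],"roll":0},
    {"gripper":1,"offset":[0,0,-0.012],"roll":0},
    {"gripper":1,"offset":[0,0,-0.012],"roll":0}
  ]
}}

```text
time: 3.78
ee_pos: [526.0, -251.6, 157.3]
tool_rot: [3.141, 0.001, 1.909]
wrist_force: [1.8, -1.7, -1.6]
grip_width: 13.4
gripper_force: 40.4
```

Call:
{"name": "servo_tool", "arguments": {
  "motion": [
    {"gripper":1,"offset":[0,0.006,0],"roll":0},
    {"gripper":1,"offset":[0,0.016,0],"roll":0},
    {"gripper":1,"offset":[0,0.026,0],"roll":0},
    {"gripper":1,"offset":[0,0.036,0],"roll":0},
    {"gripper":1,"offset":[0,0.046,0],"roll":0},
    {"gripper":1,"offset":[0,0.056,0],"roll":0},
    {"gripper":1,"offset":[0,0.064,0],"roll":0},
    {"gripper":1,"offset":[0,0.064,0],"roll":0}
  ]
}}

```text
time: 4.78
ee_pos: [587.3, -229.9, 157.3]
tool_rot: [3.14, 0.001, 1.909]
wrist_force: [2.5, -2.4, -2.3]
grip_width: 13.3
gripper_force: 40.3
```

Call:
{"name": "servo_tool", "arguments": {
  "motion": [
    {"gripper":1,"offset":[0,0.003,0],"roll":0},
    {"gripper":1,"offset":[0,0.006,0],"roll":0},
    {"gripper":1,"offset":[0,0.008,0],"roll":0},
    {"gripper":1,"offset":[0,0.008,0],"roll":0}
  ]
}}

```text
time: 5.28
ee_pos: [594.0, -227.5, 157.3]
tool_rot: [3.141, 0.0, 1.909]
wrist_force: [0.8, -2.2, -2.4]
grip_width: 13.4
gripper_force: 40.3
```

Call:
{"name": "servo_tool", "arguments": {
  "motion": [
    {"gripper":1,"offset":[0,0.001,0],"roll":0},
    {"gripper":1,"offset":[0,0.002,0],"roll":0},
    {"gripper":1,"offset":[0,0.003,0],"roll":0},
    {"gripper":1,"offset":[0,0.003,0],"roll":0}
  ]
}}

```text
time: 5.78
ee_pos: [596.7, -226.6, 157.3]
tool_rot: [3.141, 0.0, 1.909]
wrist_force: [-0.2, -3.7, -1.6]
grip_width: 13.8
gripper_force: 40.4
```

Call:
{"name": "servo_tool", "arguments": {
  "motion": [
    {"gripper":1,"offset":[0,0.001,0],"roll":0},
    {"gripper":1,"offset":[0,0.002,0],"roll":0},
    {"gripper":1,"offset":[0,0.003,0],"roll":0},
    {"gripper":1,"offset":[0,0.003,0],"roll":0}
  ]
}}

```text
time: 6.28
ee_pos: [597.1, -226.4, 156.6]
tool_rot: [-3.136, -0.002, 1.908]
wrist_force: [-8.2, -7.0, -2.8]
grip_width: 13.5
gripper_force: 40.4
```

The end stop shows as a force along -x, after about 75 mm of travel. Back off 2 mm, lower, release slowly and rise.

Call:
{"name": "servo_tool", "arguments": {
  "motion": [
    {"gripper":1,"offset":[0,-0.003,0],"roll":0},
    {"gripper":1,"offset":[0,-0.003,0.004],"roll":0},
    {"gripper":1,"offset":[0,-0.003,0.008],"roll":0},
    {"gripper":1,"offset":[0,-0.003,0.011],"roll":0},
    {"gripper":1,"offset":[0,-0.003,0.011],"roll":0}
  ]
}}

```text
time: 6.9
ee_pos: [596.9, -226.6, 146.2]
tool_rot: [3.141, 0.0, 1.909]
wrist_force: [1.0, -4.1, -2.1]
grip_width: 13.3
gripper_force: 40.5
```

Call:
{"name": "servo_tool", "arguments": {
  "motion": [
    {"gripper":0.5,"offset":[0,0,0],"roll":0},
    {"gripper":0.3,"offset":[0,0,0],"roll":0},
    {"gripper":0.3,"offset":[0,0,0],"roll":0},
    {"gripper":0.3,"offset":[0,0,0],"roll":0},
    {"gripper":0.3,"offset":[0,0,-0.03],"roll":0},
    {"gripper":0.3,"offset":[0,0,-0.07],"roll":0},
    {"gripper":0.3,"offset":[0,0,-0.1],"roll":0},
    {"gripper":0.3,"offset":[0,0,-0.1],"roll":0}
  ]
}}

```text
time: 7.9
ee_pos: [597.7, -227.1, 249.2]
tool_rot: [3.138, 0.004, 1.909]
wrist_force: [-0.1, -0.3, -0.4]
grip_width: 59.6
gripper_force: 0.0
```

```bash
python3 - <<'E'
from h import *
import cv2
s=r.get_state();print(s["time"],s["ee_pos"],s["wrist_force"],s["grip_width"])
w=r.snapshot("wrist");b=r.snapshot("side")[105:205,180:310]
o=np.zeros((384,800,3),np.uint8);o[:,:512]=w;o[:221,512:799]=cv2.resize(b,(287,221),interpolation=cv2.INTER_CUBIC)
cv2.imwrite("pics/w2.png",o[:,:,::-1])
E
```

```text
7.9 [ 597.67175623 -227.06783303  249.19416986] [-0.10822469 -0.25131136 -0.38584573] 59.55476973665745
```

View pics/w2.png

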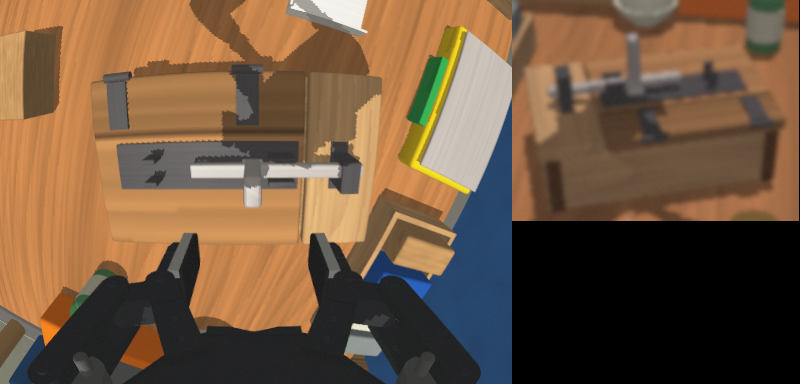

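The bolt now runs from (192,170) into the keeper at (345,172). The tab is at (252,185) and the fingers are clear above it.

```bash
python3 -c "
from plant import r
print(r.close_job())"
```

```text
the job is handed in; nothing more can be done
None
```

The long chest's bolt is home through the keeper arch, lowered back to its starting height and released. The arm never went near the small chest's bolt, and the job is handed in; no verdict came back.

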